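Unlock the beekeeper's case: roll the wheel lock to 3-5-2-4 and slide the bolt

ROBOT

A 7-joint arm with a two-finger parallel gripper is mounted at the origin on the work surface. World frame = base frame: x ahead of the robot, y to its left, z up, the work surface at z = 0. Lengths are in m, angles in rad, forces in N, time in s.
With the tool pointing down it reaches from about 0.425 to 1.025 m from the base axis. Payload 9.4 kg.
Tool frame: the origin (TCP) lies midway between the tips of the shut fingers; the grasp point (between the pads) lies 19 mm behind it; z points along the fingers, y is the line along which they close (so a half turn about z gives the same grasp; the last joint's range is limited). The gripper opens to 93 mm and grips with 3 to 60 N. Pads are 15 mm wide; open, the fingers measure 128 mm over their backs; the gripper's body (75 mm by 188 mm) begins 65 mm behind the grasp point.
Start: joints at [-1.321, 0.599, -0.003, 1.599, 0.002, 0.943, -0.08], TCP at [0.233, 0.687, 0.219] pointing down, gripper open.
Joint ranges: [-2.57, 2.57], [-0.35, 1.97], [-1.29, 1.29], [0.11, 2.56], [-1.05, 4.19], [0.11, 1.86], [-2.63, 2.63]. Speed limits (rad/s): [2.22, 2.22, 3.01, 3.01, 3.14, 3.14, 3.14].

INTERFACE

Orientations are given as a 3x3 rotation matrix whose columns are the frame's x, y, z axes.
In Python, from station import r gives the robot as it stands.
- The arm moves only by the tool send_rows, never from a script. Its argument "increments" is a list of rows, each a list of 4 numbers: the shift along the world's x, y, z as a fraction of full scale, then the turn about the world's z as a fraction of full scale. A call has 1 to 10 rows; each row is the pose to reach, as a shift and turn from the pose commanded when the call began, turning the shorter way round; what a row does not reach only later rows make up. Full scale, the value 1, is 0.2 m for a shift and 2 pi rad for a turn. A row lasts 1/8 s, in which the tool goes at most 62.5 mm and 10.7 degrees, less where a joint would pass 70% of its speed; a pose out of reach is approached as far as the arm can. A call with a number of a shift or a turn outside -1 to 1 is refused whole. A call with a gripper value outside its range is refused whole. "claw" is the finger opening in mm, from 0 to 93, set as the call begins (left out, the last holds). The fingers move at their own pace and stop on an object; the grip force is fixed at half the most. Time passes only in rows, so rows that repeat a pose let the fingers close. It gives the time, the measured TCP pose, the force, the opening and the grip force at its end, in the units of the state.
- r.read_state(): the state, without advancing time (a new reading comes with each control period).
- r.grab_frame(name): name is "scene" or "top"; returns the picture (480x640x3 uint8, red, green, blue); there is no depth.
- r.calibration(name): a dict with "mtx" (3x3 intrinsics, pixels), "R" (3x3) and "t" (3): a world point X has camera coordinates R X + t. Camera axes: x right, y down, z forward; pixel columns grow to the right and rows downward; lengths in m; the calibration is good to about 2 mm. A picture is of the moment at which its call begins. calibration takes no time and is no camera call.
- r.finish_job(): hands the job in; it is judged then, once.
The state is a dict: "time": time; "joint_positions": joint angles; "joint_vel": joint speeds; "tau": joint torques, N m; "tcp_pos": TCP position; "tcp_rot": TCP orientation; "wrist_force": force on the tool from outside, world axes, zero at the start; "moment": the same for the moment, N m; "opening": finger opening in m; "finger_force": force on a finger pad.
Only numpy, scipy, OpenCV 4.12 (cv2) and the standard library are available. Lean on these libraries where they do the work, as an engineer would, in place of code of your own. Each camera call takes 0.05 s, during which the arm holds its last target. There are 200 camera calls.

TASK

Unlock the plywood case: roll its four dotted thumbwheels so that, from left to right as seen from the robot, the uppermost faces show 3, 5, 2 and 4 dots, each face lying flat on top; the second wheel already shows its 5, so do not turn that one. Only when all four are right, push the bolt at the right end all the way away from the robot to its stop, leaving the code as set. Leave the jar, the can and the brush where they are.

Things in the scene. Friction and masses are not known exactly. Their poses are not given: they have to be found in the camera images.
- case: Locked plywood case, fixed: 190 (x) x 300 (y) x 80 mm high. Origin: centre of its underside, on the table. Its x points away from the robot across the row of wheels, y to the left along the row, z up. All four wheels turn on one axle at the level of the case's flat top (80 mm up), at case x = 0. Wheel centres: case y = +85, +45, +5, -35 mm; the bolt: y = -105 mm.
- wheel1 (a joint): The leftmost thumbwheel seen from the robot; wanted: 3 dots, 2.094 rad. Value in rad, 0 with the one-dot face uppermost; grows as the wheel's top rolls away from the robot (case +x); n dots are uppermost at (n-1) x 1.047, plus or minus whole turns.
- wheel2 (a joint): The second from the left thumbwheel seen from the robot; wanted: 5 dots, 4.189 rad. Value in rad, 0 with the one-dot face uppermost; grows as the wheel's top rolls away from the robot (case +x); n dots are uppermost at (n-1) x 1.047, plus or minus whole turns. Already right at the start.
- wheel3 (a joint): The third from the left thumbwheel seen from the robot; wanted: 2 dots, 1.047 rad. Value in rad, 0 with the one-dot face uppermost; grows as the wheel's top rolls away from the robot (case +x); n dots are uppermost at (n-1) x 1.047, plus or minus whole turns.
- wheel4 (a joint): The rightmost thumbwheel seen from the robot; wanted: 4 dots, 3.142 rad. Value in rad, 0 with the one-dot face uppermost; grows as the wheel's top rolls away from the robot (case +x); n dots are uppermost at (n-1) x 1.047, plus or minus whole turns.
- face1 (a point): Centre of the 3-dot face of the leftmost wheel, on the surface; turns with it. All wheels are alike: white, six-sided, 18 mm wide; the flat faces, 24 mm from the axle, bear 1 to 6 black dots.
- top1 (a point): Fixed point straight above the leftmost wheel's axle, 24 mm over the case top: where the centre of the wanted face must come.
- face2 (a point): Centre of the 5-dot face of the second from the left wheel, on the surface; turns with it. Between the faces of each wheel are six round steel ridges, 9 mm thick and as long as the wheel is wide, centres 28 mm from the axle (outermost 32.5 mm). With a face on top, two ridges lie 30 degrees either side of the top.
- top2 (a point): Fixed point straight above the second from the left wheel's axle, 24 mm over the case top: where the centre of the wanted face must come.
- face3 (a point): Centre of the 2-dot face of the third from the left wheel, on the surface; turns with it. Wheels turn endlessly both ways, without clicks, with light friction (0.05 N m, 2 N at a ridge) and stay where left; a fingertip pushing a ridge rolls them.
- top3 (a point): Fixed point straight above the third from the left wheel's axle, 24 mm over the case top: where the centre of the wanted face must come.
- face4 (a point): Centre of the 4-dot face of the rightmost wheel, on the surface; turns with it. Only the upper half of each wheel stands out of the case.
- top4 (a point): Fixed point straight above the rightmost wheel's axle, 24 mm over the case top: where the centre of the wanted face must come.
- bolt (a joint): Sliding steel bolt on the right end of the case top; 0 = shut (towards the robot), 0.040 m = fully open, at its stop (away from the robot, case +x). About 2 N of friction; stays where it is left.
- tab (a point): Top centre of the bolt's upright tab, 28 mm over the case top, at case x = -25 mm when shut. The tab is a plate 8 mm thick along case x, 34 mm wide along y, standing 8 to 28 mm above the case top; it can be pushed from the robot's side. Two guide ribs 6 mm high run either side of the bolt.
- jar: Bystander: small amber jar with steel lid, 38 mm diameter, 45 mm high, standing loose on the case top at its far left corner. Origin: centre of its underside.
- can: Bystander: drink can, 66 mm diameter, 118 mm high, loose on the table to the right of the case. Origin: centre of its underside.
- brush: Bystander: bee brush lying on the table to the left of the case, 220 mm long along its x, 30 mm wide, 22 mm high. Origin: on its underside, 135 mm from the handle's end.

How it is judged:
On the way, in this order (a step that is already met when the one before it is completed fails the run):
1. all four wheels show the code while the bolt is still shut (distance between face1 and top1 below 0.0036 m and distance between face2 and top2 below 0.0036 m and distance between face3 and top3 below 0.0036 m and distance between face4 and top4 below 0.0036 m and value of joint bolt below 0.008 m), for 0.2 s.
2. the bolt is pushed fully open with the code still set (distance between face1 and top1 below 0.0036 m and distance between face2 and top2 below 0.0036 m and distance between face3 and top3 below 0.0036 m and distance between face4 and top4 below 0.0036 m and value of joint bolt above 0.036 m), for 0.2 s.
At the end, for the whole second after the job is handed in: The uppermost faces show 3, 5, 2 and 4 dots from left to right, each wanted face's centre within 3.6 mm (about 8.5 degrees) of straight above the axle, the wheels at rest, and the bolt at least 36 mm of its 40 mm open (all of step 2 and velocity of joint wheel1 between -0.05 and 0.05 rad/s and velocity of joint wheel2 between -0.05 and 0.05 rad/s and velocity of joint wheel3 between -0.05 and 0.05 rad/s and velocity of joint wheel4 between -0.05 and 0.05 rad/s); the robot touches nothing.
It fails at once if the bolt is pushed (8 mm or more) while a wheel is off the code (value of joint bolt above 0.008 m and not (distance between face1 and top1 below 0.0036 m and distance between face2 and top2 below 0.0036 m and distance between face3 and top3 below 0.0036 m and distance between face4 and top4 below 0.0036 m)).
It fails at once if the second wheel, already right, is turned by more than about 15 degrees (distance of face2 from where it was at the start of the episode above 0.0065 m).
It fails at once if the jar is shifted by more than 12 mm or tipped (distance of jar from where it was at the start of the episode above 0.012 m or angle between jar's own z axis and vertical above 0.3 rad).
It fails at once if the can is shifted by more than 15 mm or tipped (distance of can from where it was at the start of the episode above 0.015 m or angle between can's own z axis and vertical above 0.3 rad).
It fails at once if the brush is shifted by more than 20 mm (distance of brush from where it was at the start of the episode above 0.02 m).
It also fails if it takes over 72 s, if anything falls off the work surface, if the arm or the gripper's body presses on something with over 40 N, if the wrist force passes 120 N, or if a joint passes its speed limit or range.

## Working session

There is one attempt and no reset: what is moved stays moved. The work goes in short steps, Python scripts to look and compute and a tool call to move; the robot and the scene stay as the last step left them, time stands still between calls to the robot, and variables do not carry over. Pictures are saved under pics/ and viewed, at most 10 in all, crops included, and the job is handed in when it is done.

Besides the shell and the picture viewer there is one more tool, called by a JSON object that holds its "op" and its "data". send_rows: Moves the arm, as the interface text tells. Its arguments: {"type":"object","properties":{"increments":{"type":"array"},"claw":{"type":"number"}},"required":["increments"]}

```bash
mkdir -p pics; python3 - <<'E'
from station import r
import cv2,numpy as np
np.set_printoptions(precision=4,suppress=True)
for n in("scene","top"):
    cv2.imwrite(f"pics/{n}0.png",r.grab_frame(n)[:,:,::-1]); c=r.calibration(n); print(n,c)
s=r.read_state();print(s["time"],s["tcp_pos"],s["tcp_rot"])
E
```

```text
scene {'mtx': array([[529.7719,   0.    , 322.1591],
       [  0.    , 529.7719, 245.2268],
       [  0.    ,   0.    ,   1.    ]]), 'R': array([[-0.2285,  0.9735,  0.0003],
       [ 0.7877,  0.185 , -0.5877],
       [-0.5722, -0.134 , -0.8091]]), 't': array([ 0.0882, -0.3693,  1.219 ])}
top {'mtx': array([[446.2354,   0.    , 320.3009],
       [  0.    , 446.2354, 238.4665],
       [  0.    ,   0.    ,   1.    ]]), 'R': array([[ 0.0248, -0.9996,  0.0139],
       [-0.999 , -0.0253, -0.0358],
       [ 0.0361, -0.013 , -0.9993]]), 't': array([0.0248, 0.5606, 0.957 ])}
0.1 [0.2326 0.6862 0.2178] [[-0.9471  0.321  -0.0003]
 [ 0.321   0.9471 -0.0014]
 [-0.0002 -0.0014 -1.    ]]
```

View pics/scene0.png

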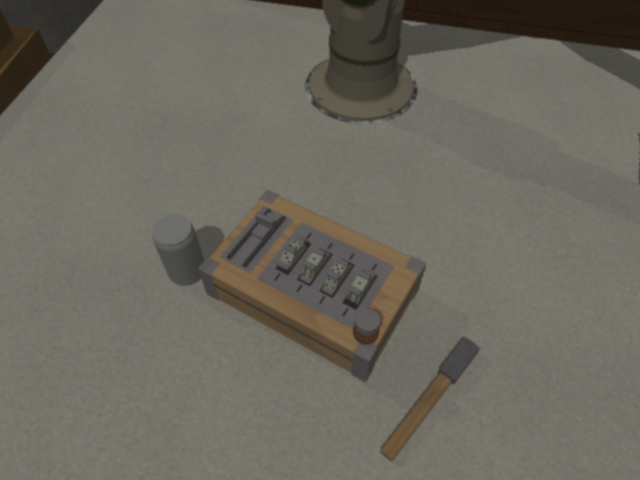

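View pics/top0.png

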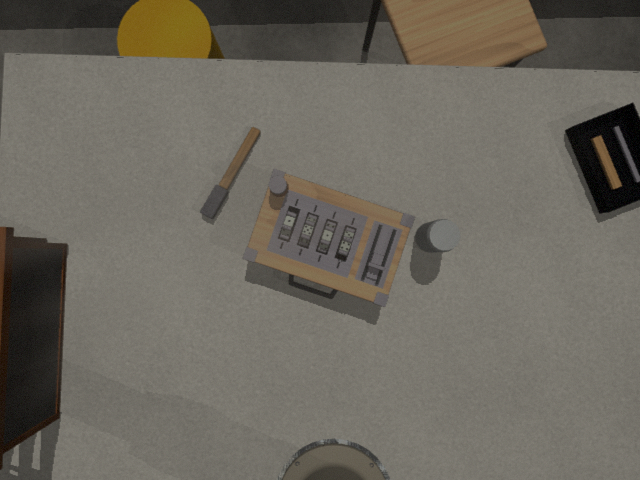

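The scene view shows the case with its wheels around (290-360, 250-290), the bolt at (265, 220), the jar at (367, 322) and the can at (180, 250). In the top view the wheels run from (288, 224) to (346, 243) and the tab is at (375, 272). I'll enlarge both.

```bash
python3 - <<'E'
import cv2
a=cv2.imread("pics/top0.png")[165:310,240:420]; cv2.imwrite("pics/topc.png",cv2.resize(a,None,fx=4,fy=4,interpolation=cv2.INTER_CUBIC))
a=cv2.imread("pics/scene0.png")[200:330,230:410]; cv2.imwrite("pics/scenec.png",cv2.resize(a,None,fx=4.4,fy=4.4,interpolation=cv2.INTER_CUBIC))
E
```

```text
(no output)
```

View pics/topc.png

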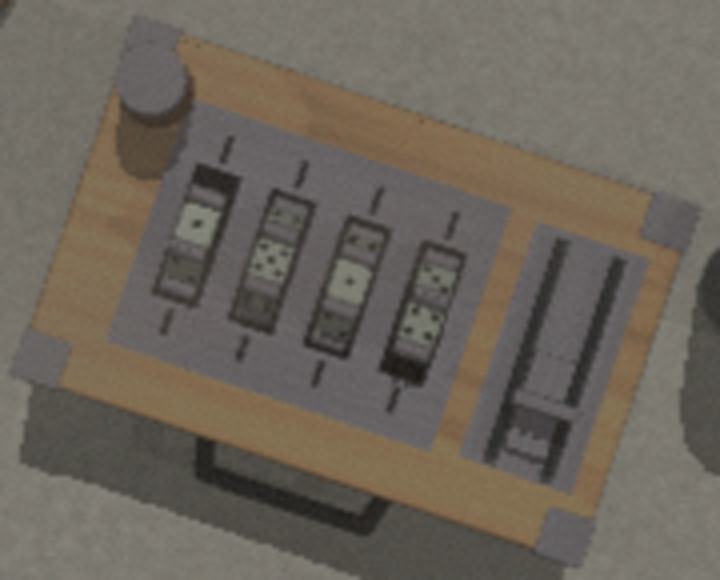

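View pics/scenec.png

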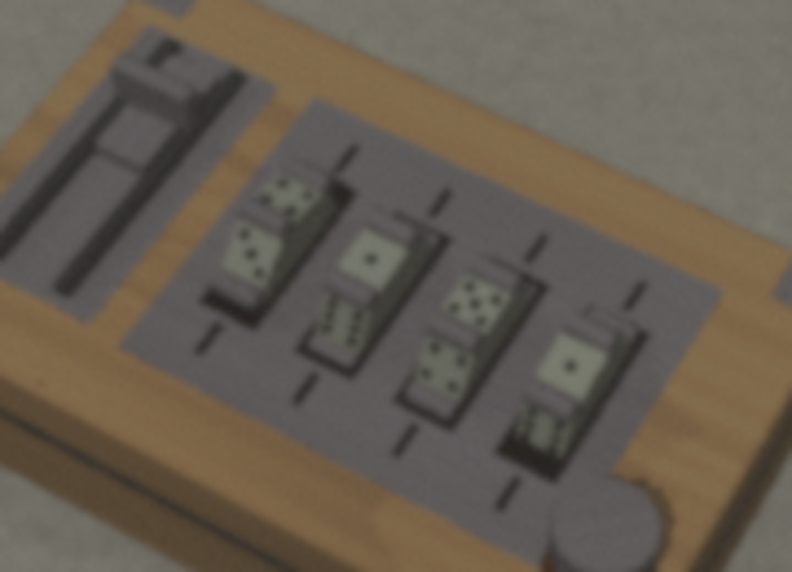

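The enlarged views show wheel 1 with face 1 rolled slightly away, wheel 2 on 5, wheel 3 on 1, and wheel 4 midway between 3 and 4. All three need to roll away from the robot. I'll now fit the case pose and wheel angles jointly from the pixels of both views.

```bash
cat > fit.py <<'E'
from station import r
import numpy as np
from scipy.optimize import least_squares
np.set_printoptions(precision=4,suppress=True)
C={n:r.calibration(n) for n in("scene","top")}
def proj(n,X):
    c=C[n]; p=c["mtx"]@(c["R"]@X+c["t"]); return p[:2]/p[2]
def px(n,u,v):
    f,o=((4,(240,165)) if n=="top" else (4.4,(230,200)))
    return np.array([(u+.5)/f-.5+o[0],(v+.5)/f-.5+o[1]])
Y=[.085,.045,.005,-.035]
near={"top":[(167,320),(243,348),(318,374),(393,398)],"scene":[(637,294),(537,247),(441,202),(347,158)]}
far={"top":[(227,149),(302,173),(377,200),(453,225)],"scene":[(508,493),(404,440),(306,388),(209,338)]}
faces=[("top",0,1,197,224),("top",1,5,270,260),("top",2,1,349,281),("top",3,3,436,279),("top",3,4,422,322),
("scene",0,1,571,366),("scene",0,6,543,425),("scene",1,5,478,300),("scene",1,4,442,363),("scene",2,1,371,258),("scene",2,6,343,322),("scene",3,4,288,195),("scene",3,3,251,253)]
def T(p,x,y,z):
    c,s=np.cos(p[3]),np.sin(p[3]); return np.array([p[0]+c*x-s*y,p[1]+s*x+c*y,p[2]+z])
def res(p):
    e=[]
    for n in near:
        for i in range(4):
            e+=list(proj(n,T(p,-p[4],Y[i],0))-px(n,*near[n][i]))+list(proj(n,T(p,p[4],Y[i],0))-px(n,*far[n][i]))
    for n,w,k,u,v in faces:
        a=p[5+w]-(k-1)*np.pi/3
        e+=list(proj(n,T(p,.024*np.sin(a),Y[w],.024*np.cos(a)))-px(n,u,v))
    return np.array(e)
if __name__=="__main__":
    s=least_squares(res,[.5,0,.08,-.2,.05,.2,4.2,0,2.6],loss="soft_l1"); p=s.x
    print(p,"rms",np.sqrt(np.mean(s.fun**2)),"wheels deg",np.degrees(p[5:])); print(res(p).reshape(-1,2).round(1).tolist())
    np.save("p.npy",p)
    q=r.read_state(); R=q["tcp_rot"]; yaw=np.arctan2(R[1,1],R[0,1])-np.pi/2
    d=(p[3]-yaw+np.pi/2)%np.pi-np.pi/2
    print("tool yaw",yaw,"turn frac",d/2/np.pi)
    print("axles",[T(p,0,y,0) for y in Y],"tab shut top",T(p,-.025,-.105,.028))
    print("case x",np.cos(p[3]),np.sin(p[3]), "tcp",q["tcp_pos"])
    for i,y in enumerate(Y): print(i+1,"shift frac to x=-40mm, 150 over top",(T(p,-.04,y,.15)-q["tcp_pos"])/.2)
E
python3 fit.py
```

```text
[ 0.5605  0.0241  0.0785 -0.3046  0.0463  0.1741  4.1326  0.0827  2.8874] rms 0.4566065138066889 wheels deg [  9.9743 236.7781   4.7407 165.4374]
[[-0.7, 0.6], [-0.7, -0.1], [-0.9, -0.0], [-0.7, 0.3], [-0.8, -0.1], [-0.7, -0.0], [-0.7, 0.4], [-0.9, 0.1], [-0.9, 0.2], [-0.5, -0.2], [-0.6, 0.1], [-0.1, -0.1], [-0.5, -0.0], [-0.4, 0.1], [-0.3, -0.1], [-0.3, 0.1], [-0.7, -0.1], [-0.6, 0.2], [-0.4, -0.0], [-0.7, -0.1], [-0.7, 0.2], [-0.3, -0.7], [-0.4, 0.5], [-0.8, 0.1], [0.1, -0.1], [-0.3, 0.1], [-0.5, -0.3], [-0.7, 0.2], [-0.2, -0.2]]
tool yaw -0.3267672230919527 turn frac 0.0035240218263897383
axles [array([0.586 , 0.1052, 0.0785]), array([0.574 , 0.067 , 0.0785]), array([0.562 , 0.0289, 0.0785]), array([ 0.55  , -0.0093,  0.0785])] tab shut top [ 0.5052 -0.0686  0.1065]
case x 0.953959453168454 -0.2999355959377685 tcp [0.2326 0.6862 0.2178]
1 shift frac to x=-40mm, 150 over top [ 1.5762 -2.8452  0.0531]
2 shift frac to x=-40mm, 150 over top [ 1.5162 -3.036   0.0531]
3 shift frac to x=-40mm, 150 over top [ 1.4563 -3.2267  0.0531]
4 shift frac to x=-40mm, 150 over top [ 1.3963 -3.4175  0.0531]
```

{"op": "send_rows", "data": {"increments": [[0.2, -0.45, 0, 0.0035], [0.2, -0.45, 0, 0.0035], [0.4, -0.9, 0, 0.0035], [0.4, -0.9, 0, 0.0035]], "claw": 0}}

```text
time: 0.6
tcp_pos: [0.3141, 0.5034, 0.2184]
tcp_rot: [[-0.953, 0.302, 0.0], [0.302, 0.953, -0.002], [-0.001, -0.002, -1.0]]
wrist_force: [-0.7, 0.6, 0.6]
opening: 0.0575
finger_force: 0.0
```

{"op": "send_rows", "data": {"increments": [[0.2, -0.45, 0, 0], [0.2, -0.45, 0, 0], [0.4, -0.9, 0, 0], [0.4, -0.9, 0, 0]]}}

```text
time: 1.1
tcp_pos: [0.3936, 0.3236, 0.2185]
tcp_rot: [[-0.953, 0.302, -0.0], [0.302, 0.953, -0.001], [-0.0, -0.001, -1.0]]
wrist_force: [0.1, 0.2, 0.1]
opening: 0.0176
finger_force: 0.0
```

{"op": "send_rows", "data": {"increments": [[0.2, -0.45, 0, 0], [0.2, -0.45, 0, 0], [0.4, -0.9, 0, 0], [0.4, -0.9, 0, 0]]}}

```text
time: 1.6
tcp_pos: [0.4734, 0.1437, 0.2185]
tcp_rot: [[-0.953, 0.302, -0.0], [0.302, 0.953, -0.001], [-0.0, -0.001, -1.0]]
wrist_force: [-0.6, 1.2, 0.6]
opening: 0.0006
finger_force: 0.0
```

{"op": "send_rows", "data": {"increments": [[0.18, -0.38, -0.1, 0], [0.36, -0.77, -0.2, 0], [0.36, -0.77, -0.2, 0], [0.36, -0.77, -0.2, 0]]}}

```text
time: 2.1
tcp_pos: [0.5452, -0.0115, 0.1775]
tcp_rot: [[-0.952, 0.306, -0.001], [0.306, 0.952, -0.002], [0.001, -0.002, -1.0]]
wrist_force: [-1.1, 0.0, -0.7]
opening: 0.0004
finger_force: 0.0
```

```bash
cat > st.py <<'E'
from fit import *
p=np.load("p.npy")
def st():
    q=r.read_state(); d=q["tcp_pos"]-p[:3]; c,s=np.cos(p[3]),np.sin(p[3]); R=q["tcp_rot"]
    yaw=np.arctan2(R[1,1],R[0,1])-np.pi/2
    print("t",q["time"],"case mm",np.array([c*d[0]+s*d[1],-s*d[0]+c*d[1],d[2]])*1e3,"F",q["wrist_force"],"open",q["opening"],"dyaw deg",np.degrees(yaw-p[3]),R[:,2])
st()
E
python3 st.py
```

```text
t 2.1 case mm [ -3.9698 -38.5802  99.0562] F [-1.1002  0.0392 -0.6518] open 0.00041455366753528856 dyaw deg -0.3642332344606007 [-0.0012 -0.0016 -1.    ]
```

```bash
python3 - <<'E'
from st import *
import cv2
a=r.grab_frame("scene"); st()
q=r.read_state()["tcp_pos"]; print(proj("scene",q),proj("top",q))
cv2.imwrite("pics/s1.png",cv2.resize(a[120:330,190:430,::-1],None,fx=2.8,fy=2.8,interpolation=cv2.INTER_CUBIC))
E
```

```text
t 2.1 case mm [ -3.9698 -38.5802  99.0562] F [-1.1002  0.0392 -0.6518] open 0.00041455366753528856 dyaw deg -0.3642332344606007 [-0.0012 -0.0016 -1.    ]
t 2.15 case mm [ -5.3259 -36.3576  99.4235] F [0.2411 0.5913 0.1702] open 0.0005478966808948181 dyaw deg -0.20786945609627933 [-0.0014 -0.0004 -1.    ]
[291.0658 212.9803] [348.1271 244.3119]
```

View pics/s1.png

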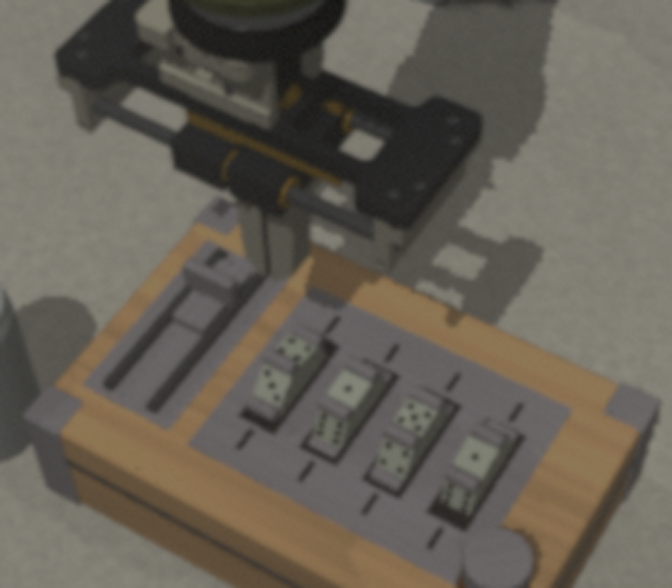

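The fingertips are at about crop pixel (272, 268), 65 mm above wheel 4, which agrees with the model. Next I descend into wheel 4's gap and push its ridge over.

{"op": "send_rows", "data": {"increments": [[0, 0, -0.2, 0], [0, 0, -0.335, 0], [0, 0, -0.345, 0], [0, 0, -0.345, 0], [0.01, -0.003, -0.35, 0], [0.02, -0.006, -0.358, 0], [0.03, -0.009, -0.365, 0], [0.035, -0.011, -0.367, 0], [0.035, -0.011, -0.367, 0], [0.035, -0.011, -0.367, 0]]}}

```text
time: 3.4
tcp_pos: [0.5516, -0.0097, 0.1051]
tcp_rot: [[-0.954, 0.3, -0.0], [0.3, 0.954, -0.0], [0.0, -0.0, -1.0]]
wrist_force: [-0.9, 0.3, 1.3]
opening: 0.0004
finger_force: 0.3
```

```bash
python3 st.py
```

```text
t 3.4 case mm [  1.6221 -34.9267  26.5966] F [-0.9439  0.2519  1.3235] open 0.00038838623130150747 dyaw deg -0.017860506157346568 [-0.0003 -0.0001 -1.    ]
```

{"op": "send_rows", "data": {"increments": [[0, 0, 0.12, 0], [0, 0, 0.12, 0], [-0.09, 0.238, 0.12, 0], [-0.091, 0.238, 0.12, 0], [-0.091, 0.238, 0.12, 0], [-0.091, 0.238, -0.028, 0], [-0.091, 0.238, -0.028, 0], [-0.091, 0.238, -0.028, 0]]}}

```text
time: 4.4
tcp_pos: [0.5338, 0.0372, 0.0999]
tcp_rot: [[-0.954, 0.301, -0.0], [0.301, 0.954, -0.0], [0.0, -0.0, -1.0]]
wrist_force: [-0.4, -0.8, -0.0]
opening: 0.0003
finger_force: 0.0
```

```bash
python3 st.py
```

```text
t 4.4 case mm [-29.4685   4.5163  21.3991] F [-0.4102 -0.8372 -0.0154] open 0.00031253839934547716 dyaw deg -0.07847184445380877 [-0.0002 -0.0003 -1.    ]
```

{"op": "send_rows", "data": {"increments": [[0.019, -0.006, 0, 0], [0.048, -0.015, 0.015, 0], [0.076, -0.024, 0.0275, 0], [0.105, -0.033, 0.0325, 0], [0.129, -0.0405, 0.03, 0], [0.143, -0.045, 0.0275, 0], [0.153, -0.048, 0.0265, 0], [0.153, -0.048, 0.0265, 0], [0.153, -0.048, 0.0265, 0]]}}

```text
time: 5.52
tcp_pos: [0.5645, 0.0284, 0.105]
tcp_rot: [[-0.954, 0.3, 0.001], [0.3, 0.954, -0.0], [-0.001, 0.0, -1.0]]
wrist_force: [-1.1, 0.2, 0.6]
opening: 0.0007
finger_force: 0.5
```

```bash
python3 st.py
```

```text
t 5.525 case mm [ 2.4546  5.2565 26.5572] F [-1.1083  0.1885  0.6367] open 0.0007020443470045077 dyaw deg -0.013424901900983733 [ 0.0008 -0.0001 -1.    ]
```

{"op": "send_rows", "data": {"increments": [[0, 0, 0.15, 0], [0, 0, 0.15, 0], [-0.02, 0.215, 0.15, 0], [-0.035, 0.429, 0.15, 0], [-0.035, 0.429, 0.15, 0], [-0.035, 0.429, 0.12, 0], [-0.035, 0.429, -0.028, 0], [-0.035, 0.429, -0.028, 0], [-0.035, 0.429, -0.028, 0]]}}

```text
time: 6.65
tcp_pos: [0.5574, 0.1132, 0.0996]
tcp_rot: [[-0.953, 0.301, -0.0], [0.301, 0.953, -0.0], [-0.0, -0.0, -1.0]]
wrist_force: [0.1, -0.5, -0.4]
opening: 0.0005
finger_force: 0.0
```

```bash
python3 st.py
```

```text
t 6.65 case mm [-29.7022  84.0658  21.0871] F [ 0.1097 -0.5191 -0.3983] open 0.0005120608059442593 dyaw deg -0.09267122494845038 [-0.     -0.0004 -1.    ]
```

{"op": "send_rows", "data": {"increments": [[0.019, -0.006, 0, 0], [0.048, -0.015, 0.015, 0], [0.076, -0.024, 0.0275, 0], [0.105, -0.033, 0.0325, 0], [0.129, -0.0405, 0.03, 0], [0.143, -0.045, 0.0275, 0], [0.153, -0.048, 0.0265, 0], [0.153, -0.048, 0.0265, 0], [0.153, -0.048, 0.0265, 0]]}}

```text
time: 7.78
tcp_pos: [0.588, 0.1045, 0.1048]
tcp_rot: [[-0.954, 0.3, 0.001], [0.3, 0.954, -0.0], [-0.001, 0.0, -1.0]]
wrist_force: [-2.1, 0.3, 3.1]
opening: 0.0003
finger_force: 1.8
```

{"op": "send_rows", "data": {"increments": [[0, 0, 0.12, 0], [0, 0, 0.12, 0], [-0.153, 0.048, 0.12, 0], [-0.153, 0.048, 0.12, 0], [-0.153, 0.048, 0.12, 0], [-0.153, 0.048, -0.0265, 0], [-0.153, 0.048, -0.0265, 0], [-0.153, 0.048, -0.0265, 0]]}}

```text
time: 8.78
tcp_pos: [0.5577, 0.114, 0.0996]
tcp_rot: [[-0.954, 0.301, 0.0], [0.301, 0.954, -0.0], [-0.0, -0.0, -1.0]]
wrist_force: [-0.1, -0.1, -0.3]
opening: 0.0007
finger_force: 0.0
```

{"op": "send_rows", "data": {"increments": [[0.019, -0.006, 0, 0], [0.048, -0.015, 0.015, 0], [0.076, -0.024, 0.0275, 0], [0.105, -0.033, 0.0325, 0], [0.129, -0.0405, 0.03, 0], [0.143, -0.045, 0.0275, 0], [0.153, -0.048, 0.0265, 0], [0.153, -0.048, 0.0265, 0], [0.153, -0.048, 0.0265, 0]]}}

```text
time: 9.9
tcp_pos: [0.588, 0.1045, 0.1048]
tcp_rot: [[-0.954, 0.3, 0.001], [0.3, 0.954, -0.0], [-0.001, 0.0, -1.0]]
wrist_force: [-1.6, -0.6, 3.6]
opening: 0.0005
finger_force: 1.8
```

```bash
python3 st.py
```

```text
t 9.9 case mm [ 2.0968 84.9696 26.355 ] F [-1.6429 -0.5951  3.5815] open 0.0004788737339804789 dyaw deg -0.013471301542988399 [ 0.0007 -0.     -1.    ]
```

{"op": "send_rows", "data": {"increments": [[0, 0, 0.15, 0], [0, 0, 0.25, 0], [-0.2, -0.2, 0.25, 0], [-0.4, -0.4, 0.25, 0], [-0.6, -0.6, 0.25, 0], [-0.748, -0.761, 0.25, 0], [-0.748, -0.761, 0.25, 0]]}}

```text
time: 10.78
tcp_pos: [0.4364, -0.0501, 0.155]
tcp_rot: [[-0.953, 0.304, 0.0], [0.304, 0.953, -0.001], [-0.0, -0.001, -1.0]]
wrist_force: [0.9, 0.1, -0.3]
opening: 0.0002
finger_force: 0.0
```

```bash
python3 - <<'E'
from st import *
import cv2
st(); a=r.grab_frame("scene");b=r.grab_frame("top")
A=cv2.resize(a[200:330,230:410,::-1],None,fx=4.4,fy=4.4,interpolation=cv2.INTER_CUBIC)
B=cv2.resize(b[165:310,240:420,::-1],None,fx=4,fy=4,interpolation=cv2.INTER_CUBIC)
cv2.imwrite("pics/a2.png",A);cv2.imwrite("pics/b2.png",B)
E
```

```text
t 10.775 case mm [ -96.1947 -107.9946   76.4825] F [ 0.9203  0.0862 -0.3002] open 0.0001971368391744934 dyaw deg -0.2582255683445983 [ 0.0001 -0.0009 -1.    ]
t 10.775 case mm [ -96.1947 -107.9946   76.4825] F [ 0.9203  0.0862 -0.3002] open 0.0001971368391744934 dyaw deg -0.2582255683445983 [ 0.0001 -0.0009 -1.    ]
```

View pics/a2.png

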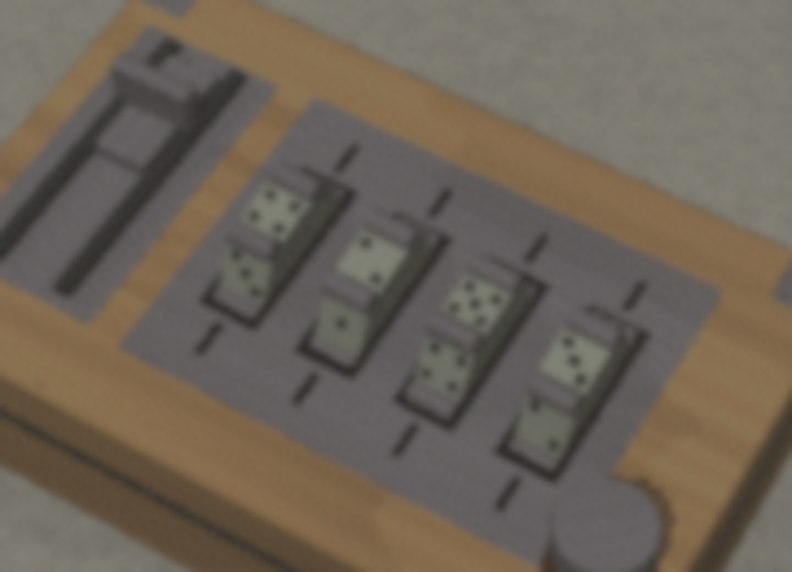

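View pics/b2.png

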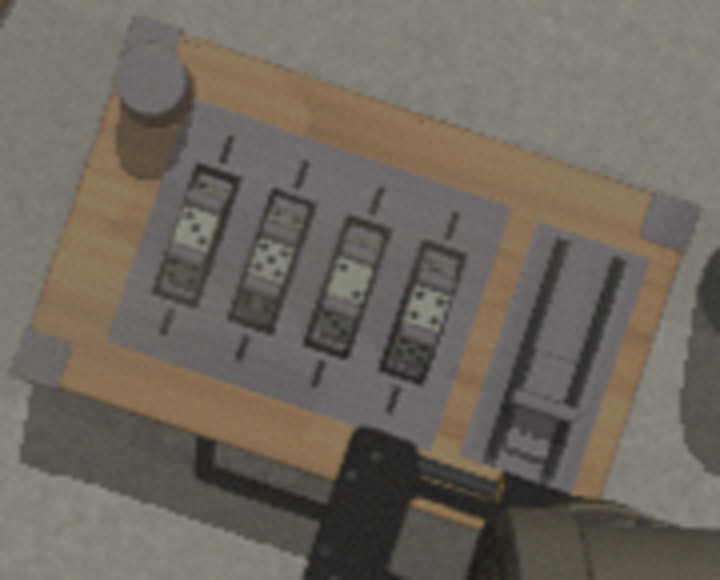

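The code now shows 3, 5, 2, 4 in both views. In the scene crop the top faces are at (575, 360), (478, 300), (371, 259) and (275, 211). I'll fit the angles to check the margins.

```bash
python3 - <<'E'
import fit; from fit import *
fit.faces=[("top",0,3,195,229),("top",1,5,270,261),("top",2,2,350,281),("top",3,4,429,307),
("scene",0,3,575,360),("scene",0,2,546,424),("scene",1,5,478,300),("scene",1,4,442,363),("scene",2,2,371,259),("scene",2,1,343,323),("scene",3,4,275,211),("scene",3,3,245,272)]
s=least_squares(fit.res,[.56,.024,.08,-.3,.046,2.1,4.2,1,3.1],loss="soft_l1")
print(s.x[:5],np.degrees(s.x[5:])-[120,240,60,180]); print(s.fun.reshape(-1,2)[16:].round(1).tolist())
E
python3 st.py
```

```text
[ 0.5605  0.0241  0.0782 -0.304   0.0463] [ 5.1275 -3.6201  5.3204  4.5006]
[[-0.6, -0.3], [-0.6, 0.1], [-0.7, -0.1], [-1.2, 0.1], [-0.5, -0.3], [-0.8, -0.3], [-0.7, 0.1], [0.2, -0.1], [-0.4, 0.0], [-0.5, -0.3], [-0.5, -0.1], [-0.1, 0.1]]
t 10.875 case mm [ -94.1643 -104.888    76.512 ] F [ 0.4689  0.6922 -0.0593] open 0.00017672182367748767 dyaw deg -0.06221257436676383 [ 0.0022  0.     -1.    ]
```

Wheels 1, 3 and 4 sit about 5° too far, which is inside tolerance but with a thin margin. I'll nudge each back by about 2 mm at the ridge, feeling for contact with the trailing ridge.

{"op": "send_rows", "data": {"increments": [[0.28, 0.09, 0, 0], [0.559, 0.19, 0, 0], [0.559, 0.19, -0.1, 0], [0.559, 0.19, -0.158, 0], [0.559, 0.19, -0.158, 0], [0.559, 0.19, -0.248, 0], [0.559, 0.19, -0.248, 0], [0.559, 0.19, -0.248, 0]]}}

```text
time: 11.88
tcp_pos: [0.55, -0.0097, 0.1056]
tcp_rot: [[-0.954, 0.3, 0.001], [0.3, 0.954, -0.0], [-0.001, 0.0, -1.0]]
wrist_force: [-1.1, -0.6, 0.4]
opening: 0.0004
finger_force: 0.0
```

```bash
python3 st.py
```

```text
t 11.875 case mm [  0.0544 -35.4027  27.1485] F [-1.1372 -0.6243  0.4294] open 0.00038181077512602083 dyaw deg -0.02259842426327387 [ 0.0006 -0.     -1.    ]
```

{"op": "send_rows", "data": {"increments": [[-0.0048, 0.0015, 0, 0], [-0.0048, 0.0015, 0, 0], [-0.0048, 0.0015, 0, 0]]}}

```text
time: 12.25
tcp_pos: [0.5493, -0.0094, 0.1053]
tcp_rot: [[-0.954, 0.3, 0.001], [0.3, 0.954, -0.0], [-0.001, 0.0, -1.0]]
wrist_force: [0.6, -0.6, 1.9]
opening: 0.0002
finger_force: 0.8
```

```bash
python3 st.py
```

```text
t 12.25 case mm [ -0.6489 -35.32    26.8443] F [ 0.5914 -0.5683  1.9455] open 0.0002390310571876838 dyaw deg -0.019584721461838213 [ 0.0009 -0.0001 -1.    ]
```

{"op": "send_rows", "data": {"increments": [[-0.0048, 0.0015, 0, 0], [-0.0048, 0.0015, 0, 0], [-0.0048, 0.0015, 0, 0]]}}

```text
time: 12.62
tcp_pos: [0.5481, -0.009, 0.105]
tcp_rot: [[-0.954, 0.3, 0.0], [0.3, 0.954, -0.0], [-0.0, 0.0, -1.0]]
wrist_force: [1.3, -1.4, 0.8]
opening: 0.0005
finger_force: 1.0
```

```bash
python3 st.py
```

```text
t 12.625 case mm [ -1.9706 -35.29    26.509 ] F [ 1.3481 -1.4168  0.8434] open 0.0005372298646272898 dyaw deg -0.011764189925956976 [ 0.0001 -0.     -1.    ]
```

{"op": "send_rows", "data": {"increments": [[-0.002, 0.0006, 0, 0], [-0.002, 0.0006, 0, 0], [-0.002, 0.0006, 0.12, 0], [-0.002, 0.0006, 0.12, 0], [0.0695, 0.189, 0.12, 0], [0.0695, 0.189, 0.12, 0], [0.0695, 0.189, 0.12, 0], [0.0695, 0.189, 0.002, 0], [0.0695, 0.189, 0.002, 0], [0.0695, 0.189, 0.002, 0]]}}

```text
time: 13.88
tcp_pos: [0.5614, 0.0278, 0.1051]
tcp_rot: [[-0.954, 0.301, -0.001], [0.301, 0.954, -0.0], [0.001, -0.001, -1.0]]
wrist_force: [-0.7, -0.2, -0.8]
opening: 0.0003
finger_force: 0.1
```

```bash
python3 st.py
```

```text
t 13.875 case mm [-0.3284  3.7832 26.6821] F [-0.7003 -0.1561 -0.7528] open 0.00031076849569220853 dyaw deg -0.08195687690967877 [-0.0008 -0.0005 -1.    ]
```

{"op": "send_rows", "data": {"increments": [[-0.005, 0.0015, 0, 0], [-0.0095, 0.003, 0, 0], [-0.0095, 0.003, 0, 0], [-0.0095, 0.003, 0, 0]]}}

```text
time: 14.38
tcp_pos: [0.5601, 0.0293, 0.1055]
tcp_rot: [[-0.954, 0.3, 0.0], [0.3, 0.954, -0.0], [-0.0, -0.0, -1.0]]
wrist_force: [1.0, -2.4, -0.4]
opening: 0.0008
finger_force: 1.0
```

```bash
python3 st.py
```

```text
t 14.375 case mm [-2.0139  4.7917 27.0136] F [ 1.0334 -2.4226 -0.4272] open 0.0008336898014724248 dyaw deg -0.014849633710632061 [ 0.0002 -0.0002 -1.    ]
```

{"op": "send_rows", "data": {"increments": [[0, 0, 0.12, 0], [0, 0, 0.12, 0], [0.065, 0.19, 0.12, 0], [0.131, 0.382, 0.12, 0], [0.131, 0.382, 0.12, 0], [0.131, 0.382, 0.12, 0], [0.131, 0.382, 0.002, 0], [0.131, 0.382, 0.002, 0], [0.131, 0.382, 0.002, 0]]}}

```text
time: 15.5
tcp_pos: [0.5857, 0.1045, 0.1056]
tcp_rot: [[-0.953, 0.302, -0.001], [0.302, 0.953, -0.001], [0.001, -0.001, -1.0]]
wrist_force: [0.5, -0.3, 0.4]
opening: 0.0003
finger_force: 0.0
```

```bash
python3 st.py
```

```text
t 15.5 case mm [-0.0701 84.2242 27.1507] F [ 0.5452 -0.2532  0.4366] open 0.0002919000101370802 dyaw deg -0.09923553917640161 [-0.0008 -0.0007 -1.    ]
```

{"op": "send_rows", "data": {"increments": [[-0.005, 0.0015, 0, 0], [-0.0105, 0.0033, 0, 0], [-0.0105, 0.0033, 0, 0], [-0.0105, 0.0033, 0, 0]]}}

```text
time: 16.0
tcp_pos: [0.5842, 0.1063, 0.1059]
tcp_rot: [[-0.954, 0.3, 0.0], [0.3, 0.954, -0.0], [-0.0, -0.0, -1.0]]
wrist_force: [0.3, -1.6, 0.1]
opening: 0.0002
finger_force: 0.9
```

```bash
python3 st.py
```

```text
t 16.0 case mm [-2.0785 85.5567 27.4564] F [ 0.2975 -1.5589  0.1243] open 0.0002049481448854908 dyaw deg -0.013242538178671732 [ 0.0003 -0.0001 -1.    ]
```

{"op": "send_rows", "data": {"increments": [[0, 0, 0.15, 0], [0, 0, 0.25, 0], [-0.2, -0.2, 0.25, 0], [-0.4, -0.4, 0.25, 0], [-0.6, -0.6, 0.25, 0], [-0.728, -0.767, 0.25, 0], [-0.728, -0.767, 0.25, 0], [-0.728, -0.767, 0.25, 0]]}}

```text
time: 17.0
tcp_pos: [0.4393, -0.0462, 0.156]
tcp_rot: [[-0.954, 0.3, 0.001], [0.3, 0.954, 0.001], [-0.001, 0.001, -1.0]]
wrist_force: [0.6, 0.9, -0.4]
opening: 0.0006
finger_force: 0.0
```

```bash
python3 - <<'E'
from st import *
import cv2
a=r.grab_frame("scene");b=r.grab_frame("top"); st()
A=cv2.resize(a[200:330,230:410,::-1],None,fx=4.4,fy=4.4,interpolation=cv2.INTER_CUBIC)
B=cv2.resize(b[165:310,240:420,::-1],None,fx=4,fy=4,interpolation=cv2.INTER_CUBIC)
cv2.imwrite("pics/a3.png",A);cv2.imwrite("pics/b3.png",B)
E
```

```text
t 17.0 case mm [ -94.611  -103.4325   77.5472] F [ 0.5575  0.9175 -0.421 ] open 0.0005814756534749623 dyaw deg 0.010377256795025422 [ 0.0009  0.0005 -1.    ]
t 17.1 case mm [ -94.5035 -102.9628   77.3339] F [ 1.0294 -0.0183 -0.0427] open 0.0008280713985764734 dyaw deg 0.08531716572295887 [ 0.0006  0.0004 -1.    ]
```

View pics/a3.png

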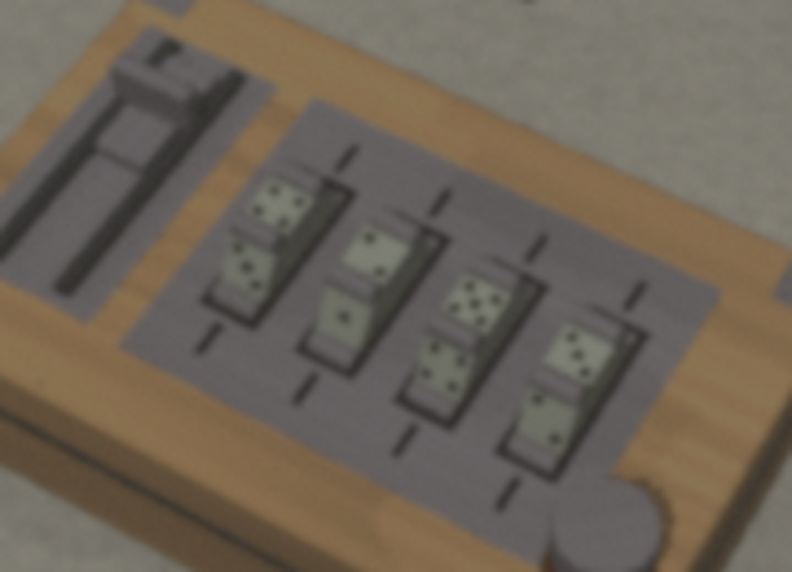

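View pics/b3.png

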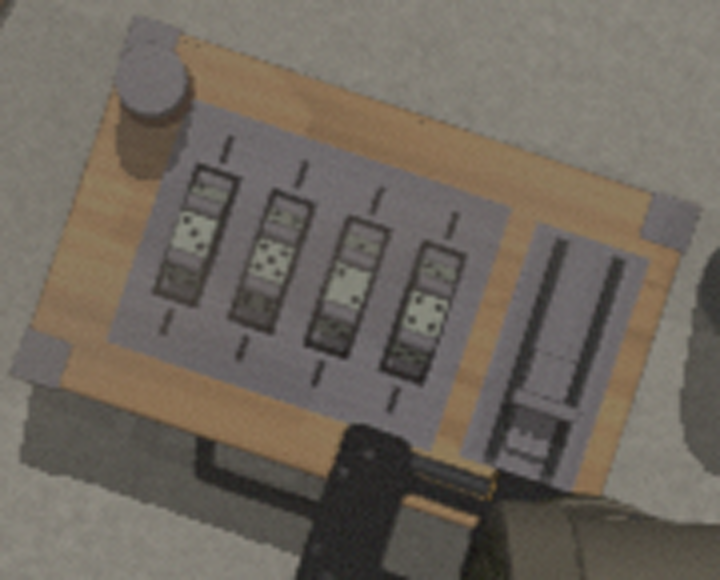

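All four top faces are now collinear and evenly spaced in both views, at (193, 233), (270, 261), (348, 286) and (427, 313) in the top crop. So they are aligned like wheel 2, and I can push the bolt.

{"op": "send_rows", "data": {"increments": [[0.1, -0.04, 0, 0], [0.209, -0.076, 0, 0], [0.209, -0.076, -0.15, 0], [0.209, -0.076, -0.3, 0], [0.209, -0.076, -0.316, 0], [0.209, -0.076, -0.316, 0]]}}

```text
time: 17.85
tcp_pos: [0.4806, -0.0616, 0.0928]
tcp_rot: [[-0.954, 0.299, -0.0], [0.299, 0.954, 0.0], [0.0, -0.0, -1.0]]
wrist_force: [0.1, 0.6, 0.9]
opening: 0.0005
finger_force: 0.0
```

```bash
python3 st.py
```

```text
t 17.85 case mm [ -50.5309 -105.6637   14.3231] F [0.0646 0.5622 0.8998] open 0.0005255490782569356 dyaw deg 0.04079063685173306 [-0.0004  0.0001 -1.    ]
```

{"op": "send_rows", "data": {"increments": [[0.03, -0.009, 0, 0], [0.06, -0.019, 0, 0], [0.09, -0.028, 0, 0], [0.12, -0.038, 0, 0], [0.15, -0.047, 0, 0], [0.18, -0.057, 0, 0], [0.2, -0.063, 0, 0], [0.22, -0.069, 0, 0], [0.229, -0.072, 0, 0], [0.229, -0.072, 0, 0]]}}

```text
time: 19.1
tcp_pos: [0.5265, -0.0767, 0.0926]
tcp_rot: [[-0.954, 0.3, 0.001], [0.3, 0.954, -0.0], [-0.001, 0.0, -1.0]]
wrist_force: [0.1, 0.2, -0.5]
opening: 0.0002
finger_force: 0.2
```

```bash
python3 st.py
```

```text
t 19.1 case mm [  -2.2995 -106.3341   14.1036] F [ 0.0943  0.2076 -0.4565] open 0.00022427496516439876 dyaw deg -0.014273511873886983 [ 0.0006 -0.0002 -1.    ]
```

{"op": "send_rows", "data": {"increments": [[0.007, -0.002, 0, 0], [0.014, -0.0045, 0, 0], [0.014, -0.0045, 0, 0]]}}

```text
time: 19.48
tcp_pos: [0.529, -0.0775, 0.0926]
tcp_rot: [[-0.954, 0.3, 0.0], [0.3, 0.954, -0.0], [-0.0, -0.0, -1.0]]
wrist_force: [-0.9, -1.1, -1.1]
opening: 0.0003
finger_force: 0.7
```

{"op": "send_rows", "data": {"increments": [[0.007, -0.002, 0, 0], [0.007, -0.002, 0, 0], [0.007, -0.002, 0, 0]]}}

```text
time: 19.85
tcp_pos: [0.5297, -0.0777, 0.0926]
tcp_rot: [[-0.954, 0.3, -0.001], [0.3, 0.954, 0.0], [0.001, -0.0, -1.0]]
wrist_force: [-5.1, 0.9, 2.8]
opening: 0.0004
finger_force: 2.5
```

```bash
python3 st.py
```

```text
t 19.85 case mm [   1.0747 -106.3515   14.0829] F [-5.1366  0.9239  2.7943] open 0.00039875482889499303 dyaw deg -0.0034368080329525456 [-0.0011  0.0001 -1.    ]
```

{"op": "send_rows", "data": {"increments": [[0.007, -0.002, 0, 0], [0.007, -0.002, 0, 0], [0.007, -0.002, 0, 0]]}}

```text
time: 20.23
tcp_pos: [0.5298, -0.0777, 0.0925]
tcp_rot: [[-0.954, 0.3, -0.003], [0.3, 0.954, 0.001], [0.003, -0.0, -1.0]]
wrist_force: [-8.8, 2.6, 7.3]
opening: 0.0007
finger_force: 4.5
```

```bash
python3 st.py
```

```text
t 20.225 case mm [   1.1911 -106.3707   14.0659] F [-8.7805  2.5627  7.2967] open 0.0007150302662715296 dyaw deg 0.007626613580222459 [-0.0034  0.0006 -1.    ]
```

The bolt is at its stop: the tool moved only 0.1 mm more while the force kept rising. Now I back off, lift away and check.

{"op": "send_rows", "data": {"increments": [[-0.05, 0.016, 0, 0], [-0.1, 0.031, 0, 0], [-0.15, 0.047, 0.05, 0], [-0.2, 0.063, 0.2, 0], [-0.3, 0.09, 0.4, 0], [-0.4, 0.12, 0.5, 0], [-0.4, 0.12, 0.5, 0], [-0.4, 0.12, 0.5, 0]]}}

```text
time: 21.22
tcp_pos: [0.4523, -0.0542, 0.1927]
tcp_rot: [[-0.954, 0.3, 0.001], [0.3, 0.954, -0.0], [-0.001, 0.0, -1.0]]
wrist_force: [0.4, -0.2, 0.4]
opening: 0.0005
finger_force: 0.0
```

```bash
python3 - <<'E'
from st import *
import cv2
a=r.grab_frame("scene"); st()
cv2.imwrite("pics/a4.png",cv2.resize(a[190:340,150:420,::-1],None,fx=2.9,fy=2.9,interpolation=cv2.INTER_CUBIC))
E
```

```text
t 21.225 case mm [ -79.7555 -107.1715  114.2245] F [ 0.4443 -0.2197  0.4066] open 0.0005476797871504509 dyaw deg -0.0002636654016501878 [ 0.0013 -0.0001 -1.    ]
t 21.275 case mm [ -79.7773 -107.2144  113.8265] F [0.0502 0.0286 0.0985] open 0.00059648127221043 dyaw deg -0.006226898035806983 [ 0.0004 -0.0001 -1.    ]
```

View pics/a4.png

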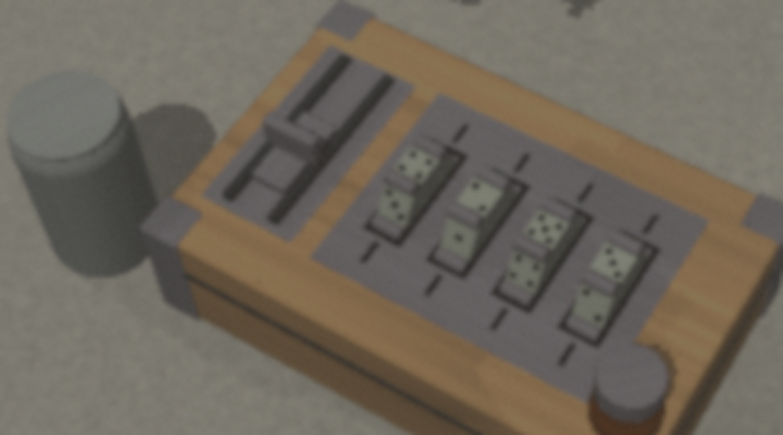

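The bolt's tab has moved to (300, 140) in the crop, fully open. The wheels still read 3, 5, 2, 4, and the jar and can are where they were.

```bash
python3 -c "
from station import r
print(r.finish_job())"
```

```text
the job is handed in; nothing more can be done
None
```

The wheels show 3, 5, 2 and 4, the bolt is pushed fully open to its stop, and the job is handed in at about 21 s of the 72 s; the hand-in returned no verdict.

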